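Press home the lids that stand up

ROBOT

A 7-joint arm with a two-finger parallel gripper is mounted at the origin on a cart in front of the work surface, level with it; the furniture and walls round the work are solid. World frame = base frame: x ahead of the robot, y to its left, z up, the work surface at z = 0. Lengths are in m, angles in rad, forces in N, time in s.
With the tool pointing down it reaches from about 0.425 to 0.975 m from the base axis. Payload 16.7 kg.
Tool frame: the origin (TCP) lies at the centre of the arm's flange, where the gripper is bolted on; the fingertips stand 173 mm ahead of it and the grasp point (between the pads) lies 155 mm ahead of it; z points along the fingers, y is the line along which they close (so a half turn about z gives the same grasp; the last joint's range is limited). The gripper opens to 85 mm and grips with 20 to 120 N. Pads are 22 mm wide; open, the fingers measure 114 mm over their backs; the gripper's body (76 mm by 85 mm) begins 54 mm behind the grasp point. The pads swing forward as they close: fully open they stand 13 mm farther back than shut.
Start: joints at [-1.294, 0.426, 0.074, 1.606, -0.034, 1.111, -0.067], TCP at [0.279, 0.614, 0.405] pointing down, gripper open.
Joint ranges: [-2.85, 2.85], [-0.5, 2.14], [-1.23, 1.37], [0.21, 2.46], [-1.02, 4.16], [0.16, 2.05], [-2.73, 2.73]. Speed limits (rad/s): [1.89, 1.89, 2.39, 2.39, 3.01, 3.01, 3.01].

INTERFACE

Orientations are given as a unit quaternion [w, x, y, z].
In Python, from workcell import sensors, cams, workorder gives the robot as it stands.
- The arm moves only by the tool carry_out, never from a script. Its argument "rows" is a list of rows, each an object of numbers: "dx", "dy", "dz": the shift along the tool's x, y, z in m; "roll": the turn about the tool's z in degrees; "grip": the gripper's target within -1 to 1 (fully open at 1, half-way at 0, shut at -1). In form: [{"dx": .., "dy": .., "dz": .., "roll": .., "grip": ..}, ...]. A call has 1 to 5 rows; each row is the pose to reach, as a shift and turn from the pose commanded when the call began, along the tool's axes at that moment; what a row does not reach only later rows make up. A row lasts 1/8 s, in which the tool goes at most 62.5 mm and 10.7 degrees, less where a joint would pass 70% of its speed; a pose out of reach is approached as far as the arm can. A call with a gripper value outside its range is refused whole. The fingers move at their own pace and stop on an object; "force" is the grip in N (left out, the last holds). Time passes only in rows, so rows that repeat a pose let the fingers close. It gives the time, the measured TCP pose, the force, the opening and the grip force at its end, in the units of the state.
- sensors.sense(): the state, without advancing time (a new reading comes with each control period).
- cams.read_camera(name): name is "side" or "top"; returns (picture, depth): 400x640x3 uint8, red, green, blue; 400x640 float32, m along the optical axis (not along the pixel's ray), 0 where there is no reading.
- cams.get_calibration(name): a dict with "camera_matrix" (3x3 intrinsics, pixels), "R" (3x3) and "t" (3): a world point X has camera coordinates R X + t. Camera axes: x right, y down, z forward; pixel columns grow to the right and rows downward; lengths in m; the calibration is good to about 2 mm. A picture is of the moment at which its call begins. get_calibration takes no time and is no camera call.
- workorder.finish_job(): hands the job in; it is judged then, once.
Trained networks look in the newest picture that a camera, given by its name, has taken for a name from the list of things; names that differ only in an ending like _2 or _b are one class to them, and where a whole thing is asked for, a point or a joint stands for the part that bears it (a point fixed in the world has none). Each returns a list of dicts, best first, with "score" (0 to 1); they miss things now and then, are a little off and sometimes report something else, mostly with a low value. They report only what shows in the picture. A call takes as long as a camera call. They do not tell look-alikes from the thing itself.
- cams.regions_of(camera, target): "region" (400x640 bool, what is visible of it) and "box" ([left, top, width, height] in pixels, round what is visible of it).
- cams.landmark_of(camera, target): "uv" ([column, row] in pixels: a listed point, or the origin of a listed thing).
The state is a dict: "t": time; "q": joint angles; "joint_vel": joint speeds; "joint_efforts": joint torques, N m; "position": TCP position; "tool_rot": TCP orientation; "ft_force": force on the tool from outside, world axes, zero at the start; "ft_torque": the same for the moment, N m; "opening": opening from 0.0 (shut) to 1.0 (fully open); "gripper_force": force on a finger pad.
Only numpy, scipy, OpenCV 4.12 (cv2) and the standard library are available. Lean on these libraries where they do the work, as an engineer would, in place of code of your own. Each camera call takes 0.05 s, during which the arm holds its last target. There are 200 camera calls.

TASK

Two of the three equal white storage jars with wooden lids were not closed properly: their lids stand up on the dark stopper. Press both of these lids straight down until they are fully home, with the jars left standing where they are, and keep off the lid of the jar that is already closed.

Things in the scene. Friction and masses are not known exactly. Their poses are not given: they have to be found in the camera images.
- lid_a: Round flat wooden lid, 93 mm across, 14 mm thick, of one of three equal loose white stoneware jars (90 mm across, 110 mm tall without lid, about 0.7 kg) standing on the worktop. Origin: centre of its flat top face; z up. Fully home, the wood rests on the jar's rim and this top face is 124 mm above the worktop; a lid not home stands 14 to 22 mm higher, and its dark stopper (77 mm across) shows.
- lid_b: Lid of another of the three equal jars, same size. Origin: centre of its flat top face; z up. It may be home or stand up. Each lid slides straight down into its jar against a steady friction of about 6 N, ends on a hard stop at the rim and stays where it is left; press near the middle of its top.
- lid_c: Lid of another of the three equal jars, same size and working. Origin: centre of its flat top face; z up. It may be home (top face 124 mm above the worktop) or stand up.
Things that resemble listed ones, but are neither listed nor needed, are in the scene too. Leave any yellow look-alike of the part that bears lid_b alone.

How it is judged:
At the end, for the whole second after the job is handed in: All three jars stand upright (within about 4.5 degrees) and at rest with their lids home: each lid's top face is within 4 mm above its seated height of 124 mm over the worktop (height (world z) of lid_a between 0.119 and 0.128 m and angle between each of lid_a, lid_b, lid_c's own z axis and vertical below 0.08 rad and height (world z) of lid_b between 0.119 and 0.128 m and height (world z) of lid_c between 0.119 and 0.128 m and linear speed of each of lid_a, lid_b below 0.02 m/s); the robot touches nothing.
It fails at once if the lid that was already home is pressed or pulled (more than 2 N from the robot) (contact force between any of the fingers, the arm and lid_c above 2 N).
It fails at once if a jar is tipped by more than 17 degrees (angle between any of lid_a, lid_b, lid_c's own z axis and vertical above 0.3 rad).
It fails at once if a jar is pushed out of its place (its lid moves more than 45 mm in all, the pressing down included) (distance of any of lid_a, lid_b, lid_c from where it was at the start of the episode above 0.045 m).
It also fails if it takes over 32 s, if anything falls off the work surface, if the arm or the gripper's body presses on something with over 40 N, if the wrist force passes 120 N, or if a joint passes its speed limit or range.

## Working session

There is one attempt and no reset: what is moved stays moved. The work goes in short steps, Python scripts to look and compute and a tool call to move; the robot and the scene stay as the last step left them, time stands still between calls to the robot, and variables do not carry over. Pictures are saved under pics/ and viewed, at most 10 in all, crops included, and the job is handed in when it is done.

Besides the shell and the picture viewer there is one more tool, called in YAML: its name, and indented under it one key for each argument. carry_out: Moves the arm, as the interface text tells. Its arguments: {"type":"object","properties":{"rows":{"type":"array","items":{"type":"object","properties":{"dx":{"type":"number"},"dy":{"type":"number"},"dz":{"type":"number"},"roll":{"type":"number"},"grip":{"type":"number"}}}},"force":{"type":"number"}},"required":["rows"]}

```bash
mkdir -p pics; cat > h.py <<'E'
import numpy as np, cv2
from workcell import sensors, cams, workorder
def world(cam, depth, mask=None):
    c=cams.get_calibration(cam);K=np.array(c["camera_matrix"]);R=np.array(c["R"]);t=np.array(c["t"])
    v,u=np.mgrid[:400,:640]
    P=np.stack([(u-K[0,2])/K[0,0]*depth,(v-K[1,2])/K[1,1]*depth,depth],-1)
    return (P-t)@R
E
python3 - <<'E'
from h import *
ims=[]
for n in("side","top"):
    im,d=cams.read_camera(n); np.savez(f"{n}.npz",im=im,d=d)
    W=world(n,d)
    cv2.imwrite(f"pics/{n}.png",im[:,:,::-1])
    for tg in("lid_a",):
        for r in cams.regions_of(n,tg):
            p=W[r["region"]&(d>0)]
            print(n,tg,round(r["score"],2),r["box"],np.median(p,0).round(3),np.percentile(p[:,2],[5,50,95]).round(3), np.percentile(p,[2,98],axis=0)[:,:2].round(3).tolist(), np.median(im[r["region"]],0))
s=sensors.sense();print({k:s[k] for k in("t","position","tool_rot","ft_force","opening")})
E
```

```text
side lid_a 0.9 [296.3, 185.1, 35.7, 27.6] [0.545 0.002 0.124] [0.12  0.124 0.127] [[0.504, -0.039], [0.584, 0.041]] [147.  97.  56.]
side lid_a 0.86 [305.8, 81.2, 27.2, 24.5] [ 0.581 -0.37   0.123] [0.117 0.123 0.126] [[0.539, -0.415], [0.622, -0.332]] [214. 182.  58.]
side lid_a 0.81 [323.9, 294.9, 42.8, 37.9] [0.433 0.289 0.14 ] [0.112 0.14  0.143] [[0.389, 0.225], [0.475, 0.331]] [146.  96.  56.]
side lid_a 0.67 [302.8, 116.0, 32.2, 28.0] [ 0.559 -0.217  0.141] [0.114 0.141 0.144] [[0.519, -0.266], [0.602, -0.179]] [145.  96.  55.]
side lid_a 0.66 [348.2, 125.1, 32.7, 29.6] [ 0.427 -0.208  0.124] [0.116 0.124 0.127] [[0.385, -0.254], [0.469, -0.17]] [215. 183.  59.]
top lid_a 0.85 [362.2, 165.4, 33.1, 33.6] [ 0.561 -0.224  0.14 ] [0.107 0.14  0.145] [[0.518, -0.278], [0.607, -0.181]] [127.  83.  41.]
top lid_a 0.85 [290.7, 176.1, 28.8, 27.0] [ 0.545 -0.005  0.124] [0.12  0.124 0.128] [[0.506, -0.045], [0.585, 0.035]] [127.  83.  40.]
top lid_a 0.84 [407.7, 163.3, 27.9, 29.3] [ 0.58  -0.376  0.123] [0.119 0.123 0.127] [[0.54, -0.416], [0.623, -0.334]] [176. 145.   0.]
top lid_a 0.78 [359.1, 212.4, 28.2, 28.2] [ 0.428 -0.213  0.123] [0.119 0.123 0.128] [[0.386, -0.254], [0.469, -0.172]] [178. 147.   0.]
top lid_a 0.63 [191.6, 210.3, 31.4, 27.8] [0.433 0.286 0.14 ] [0.135 0.14  0.144] [[0.392, 0.246], [0.475, 0.327]] [125.  82.  40.]
{'t': 0.2, 'position': array([0.2793891 , 0.61433407, 0.40426174]), 'tool_rot': array([-6.18382899e-05,  2.11805918e-01,  9.77311661e-01, -4.09192238e-04]), 'ft_force': array([-0.29602435, -0.03130267, -0.08793158]), 'opening': 0.9998809871214802}
```

```bash
python3 - <<'E'
from h import *
c=[]
for n,b in(("side",(270,60,170,290)),("top",(170,120,290,170))):
    z=np.load(n+".npz");im=z["im"][:,:,::-1]
    W=world(n,z["d"]);
    W=W[z["d"]>0]; m=(W[:,0]>.2)&(W[:,0]<.9)&(abs(W[:,1])<.6)&(W[:,2]>.16)&(W[:,2]<.8)
    c.append(im)
    x,y,w,h=b; s=min(800/w,590/h)
    cv2.imwrite(f"pics/{n}_crop.png",cv2.resize(im[y:y+h,x:x+w],None,fx=s,fy=s,interpolation=cv2.INTER_CUBIC))
    H,_,_=np.histogram2d(W[m,0],W[m,1],bins=[np.arange(.2,.91,.1),np.arange(-.6,.61,.1)]);print(H.astype(int))
E
```

```text
[[    0     0     0     0     0     0     0     0   126  6341  8205     0]
 [    0     0     0     0     0     0     0     0     0     0     0     0]
 [    0     0     0     0     0     0     0     0     0     0     0     0]
 [    0     0     0     0     0     0     0     0     0     0     0     0]
 [    0     0     0     0     0     0     0     0     0     0     0     0]
 [    0     0     0     0     0     0     0     0     0  1062   515     0]
 [  369   717  1215  1968  3121  4959  8179 13997 15171 12688 12307  1651]]
[[   0    0    0    0    0    0    0    0   81 2392 2356 1136]
 [   0    0    0    0    0    0    0    0    0    0    0  602]
 [   0    0    0    0    0    0    0    0    0    0    0    0]
 [   0    0    0    0    0    0    0    0    0    0    0    0]
 [   0    0    0    0    0    0    0    0    0    0    0    0]
 [   0    0    0    0    0    0    0    0    0  562  229    0]
 [3734 3756 3745 3783 3781 3801 3818 3831 3825 4438 2856  924]]
```

View pics/side.png

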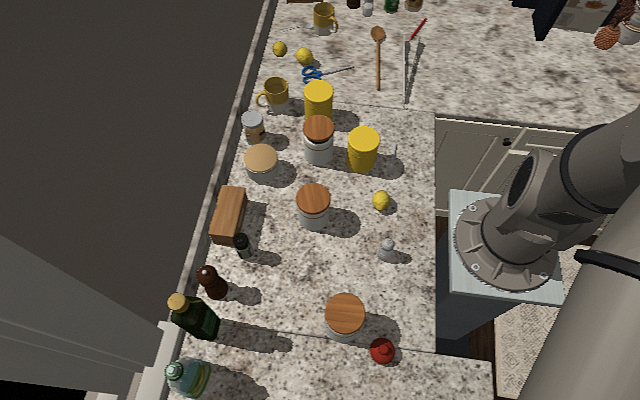

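View pics/top_crop.png

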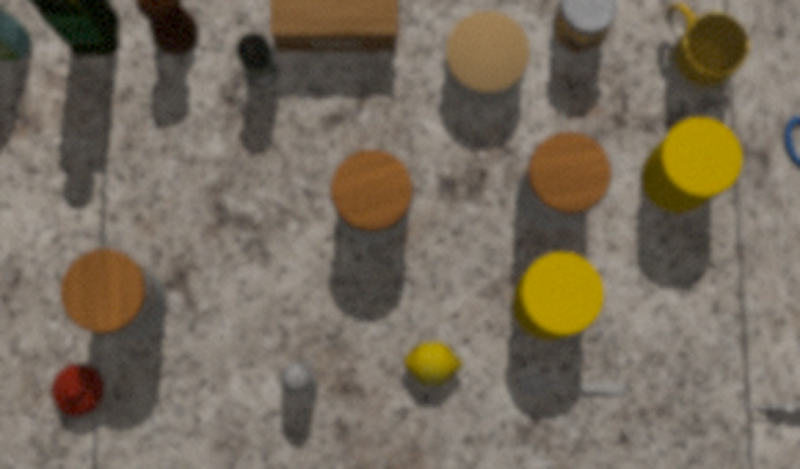

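View pics/side_crop.png

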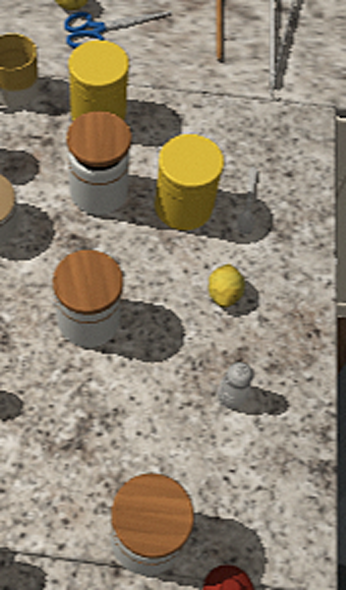

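Candidate lids, by side-image pixels:
- Wooden (345,313): top at z=0.140, so it stands up.
- Wooden (319,128): z=0.141 with the dark stopper showing, so it stands up.
- Wooden (313,199): z=0.124, so it is already home; keep off.
- Yellow (319,97) and (363,148): look-alikes; leave alone.

The crops confirm that the two wooden lids at (0.433, 0.287) and (0.560, -0.221) are the targets.

carry_out:
  rows:
    - {"dx":-0.046,"dy":-0.039,"dz":0,"roll":0,"grip":-1}
    - {"dx":-0.092,"dy":-0.078,"dz":0,"roll":0,"grip":-1}
    - {"dx":-0.138,"dy":-0.117,"dz":0,"roll":0,"grip":-1}
    - {"dx":-0.184,"dy":-0.156,"dz":0,"roll":0,"grip":-1}
    - {"dx":-0.23,"dy":-0.195,"dz":0,"roll":0,"grip":-1}
  force: 60

```text
t: 0.82
position: [0.4086, 0.3398, 0.4048]
tool_rot: [0.0, 0.212, 0.977, 0.0]
ft_force: [1.3, 0.7, 1.0]
opening: 0.006
gripper_force: 0.0
```

carry_out:
  rows:
    - {"dx":-0.045,"dy":-0.039,"dz":0,"roll":0,"grip":-1}
    - {"dx":-0.045,"dy":-0.039,"dz":0,"roll":0,"grip":-1}
    - {"dx":-0.045,"dy":-0.039,"dz":0,"roll":0,"grip":-1}

```text
t: 1.2
position: [0.4328, 0.2877, 0.4048]
tool_rot: [-0.0, 0.212, 0.977, 0.0]
ft_force: [-0.4, -0.4, -0.3]
opening: -0.0
gripper_force: 0.0
```

carry_out:
  rows:
    - {"dx":0,"dy":0,"dz":0.04,"roll":0,"grip":-1}
    - {"dx":0,"dy":0,"dz":0.075,"roll":0,"grip":-1}
    - {"dx":0,"dy":0,"dz":0.085,"roll":0,"grip":-1}
    - {"dx":0,"dy":0,"dz":0.09,"roll":0,"grip":-1}
    - {"dx":0,"dy":0,"dz":0.095,"roll":0,"grip":-1}

```text
t: 1.82
position: [0.433, 0.2882, 0.3106]
tool_rot: [0.0, 0.212, 0.977, 0.001]
ft_force: [-3.0, 0.7, 7.3]
opening: 0.002
gripper_force: 3.4
```

carry_out:
  rows:
    - {"dx":0,"dy":0,"dz":0.002,"roll":0,"grip":-1}
    - {"dx":0,"dy":0,"dz":0.004,"roll":0,"grip":-1}
    - {"dx":0,"dy":0,"dz":0.006,"roll":0,"grip":-1}
    - {"dx":0,"dy":0,"dz":0.008,"roll":0,"grip":-1}
    - {"dx":0,"dy":0,"dz":0.01,"roll":0,"grip":-1}

```text
t: 2.45
position: [0.433, 0.2881, 0.3009]
tool_rot: [0.0, 0.212, 0.977, 0.001]
ft_force: [-3.0, 0.0, 7.1]
opening: -0.002
gripper_force: 3.2
```

carry_out:
  rows:
    - {"dx":0,"dy":0,"dz":0.001,"roll":0,"grip":-1}
    - {"dx":0,"dy":0,"dz":0.002,"roll":0,"grip":-1}
    - {"dx":0,"dy":0,"dz":0.003,"roll":0,"grip":-1}

```text
t: 2.82
position: [0.433, 0.2881, 0.2979]
tool_rot: [0.0, 0.212, 0.977, 0.001]
ft_force: [-2.9, 0.0, 6.6]
opening: 0.001
gripper_force: 3.1
```

carry_out:
  rows:
    - {"dx":0,"dy":0,"dz":0.001,"roll":0,"grip":-1}
    - {"dx":0,"dy":0,"dz":0.0015,"roll":0,"grip":-1}

```text
t: 3.08
position: [0.4332, 0.2882, 0.297]
tool_rot: [0.0, 0.212, 0.977, 0.001]
ft_force: [-6.5, -2.5, 21.7]
opening: 0.001
gripper_force: 11.0
```

Hard stop felt at the seated height (22 N). Lift and go to the second lid.

carry_out:
  rows:
    - {"dx":0,"dy":0,"dz":-0.02,"roll":0,"grip":-1}
    - {"dx":0,"dy":0,"dz":-0.065,"roll":0,"grip":-1}
    - {"dx":0,"dy":0,"dz":-0.108,"roll":0,"grip":-1}
    - {"dx":-0.03,"dy":-0.038,"dz":-0.108,"roll":0,"grip":-1}
    - {"dx":-0.066,"dy":-0.083,"dz":-0.108,"roll":0,"grip":-1}

```text
t: 3.7
position: [0.4588, 0.1842, 0.4048]
tool_rot: [0.001, 0.211, 0.978, 0.001]
ft_force: [1.4, 0.1, -0.2]
opening: -0.0
gripper_force: 0.0
```

carry_out:
  rows:
    - {"dx":-0.036,"dy":-0.046,"dz":0,"roll":0,"grip":-1}
    - {"dx":-0.072,"dy":-0.091,"dz":0,"roll":0,"grip":-1}
    - {"dx":-0.108,"dy":-0.136,"dz":0,"roll":0,"grip":-1}
    - {"dx":-0.144,"dy":-0.182,"dz":0,"roll":0,"grip":-1}
    - {"dx":-0.18,"dy":-0.227,"dz":0,"roll":0,"grip":-1}

```text
t: 4.32
position: [0.5288, -0.0983, 0.4045]
tool_rot: [0.001, 0.212, 0.977, 0.0]
ft_force: [0.5, 1.2, -1.0]
opening: -0.003
gripper_force: 0.0
```

carry_out:
  rows:
    - {"dx":-0.036,"dy":-0.046,"dz":0,"roll":0,"grip":-1}
    - {"dx":-0.07,"dy":-0.088,"dz":0,"roll":0,"grip":-1}
    - {"dx":-0.08,"dy":-0.101,"dz":0,"roll":0,"grip":-1}
    - {"dx":-0.08,"dy":-0.101,"dz":0,"roll":0,"grip":-1}
    - {"dx":-0.08,"dy":-0.101,"dz":0,"roll":0,"grip":-1}

```text
t: 4.95
position: [0.5596, -0.2202, 0.4034]
tool_rot: [0.0, 0.211, 0.977, 0.0]
ft_force: [-0.1, -0.0, -0.8]
opening: -0.001
gripper_force: 0.0
```

```bash
python3 - <<'E'
from h import *
print(sensors.sense()["position"])
for n in("side","top"):
    im,d=cams.read_camera(n); W=world(n,d); cv2.imwrite(f"pics/{n}2.png",im[:,:,::-1])
    for r in cams.regions_of(n,"lid_a"):
        p=W[r["region"]&(d>0)]
        print(n,round(r["score"],2),np.median(p,0).round(3), np.percentile(p,[2,98],axis=0)[:,:2].round(3).tolist())
E
```

```text
[ 0.55958393 -0.2201656   0.40344214]
side 0.92 [0.544 0.001 0.124] [[0.504, -0.042], [0.585, 0.041]]
side 0.89 [0.433 0.29  0.124] [[0.391, 0.246], [0.475, 0.331]]
side 0.65 [ 0.428 -0.209  0.124] [[0.388, -0.254], [0.469, -0.17]]
top 0.73 [ 0.571 -0.393  0.123] [[0.539, -0.418], [0.611, -0.362]]
top 0.63 [0.432 0.288 0.124] [[0.393, 0.247], [0.474, 0.329]]
top 0.59 [ 0.545 -0.002  0.123] [[0.504, -0.045], [0.586, 0.041]]
```

First lid is at 0.124 m and has not shifted. Now pressing the second one.

carry_out:
  rows:
    - {"dx":0,"dy":0,"dz":0.04,"roll":0,"grip":-1}
    - {"dx":0,"dy":0,"dz":0.073,"roll":0,"grip":-1}
    - {"dx":0,"dy":0,"dz":0.083,"roll":0,"grip":-1}
    - {"dx":0,"dy":0,"dz":0.088,"roll":0,"grip":-1}
    - {"dx":0,"dy":0,"dz":0.093,"roll":0,"grip":-1}

```text
t: 5.78
position: [0.5598, -0.2216, 0.3113]
tool_rot: [0.001, 0.212, 0.977, 0.0]
ft_force: [-2.6, 1.7, 7.4]
opening: -0.003
gripper_force: 3.4
```

carry_out:
  rows:
    - {"dx":0,"dy":0,"dz":0.002,"roll":0,"grip":-1}
    - {"dx":0,"dy":0,"dz":0.004,"roll":0,"grip":-1}
    - {"dx":0,"dy":0,"dz":0.006,"roll":0,"grip":-1}
    - {"dx":0,"dy":0,"dz":0.008,"roll":0,"grip":-1}
    - {"dx":0,"dy":0,"dz":0.01,"roll":0,"grip":-1}

```text
t: 6.4
position: [0.5598, -0.2216, 0.3016]
tool_rot: [0.001, 0.212, 0.977, 0.0]
ft_force: [-3.6, 2.1, 6.8]
opening: -0.0
gripper_force: 3.2
```

carry_out:
  rows:
    - {"dx":0,"dy":0,"dz":0.001,"roll":0,"grip":-1}
    - {"dx":0,"dy":0,"dz":0.0025,"roll":0,"grip":-1}
    - {"dx":0,"dy":0,"dz":0.004,"roll":0,"grip":-1}

```text
t: 6.78
position: [0.5597, -0.2216, 0.2976]
tool_rot: [0.001, 0.212, 0.977, 0.0]
ft_force: [-2.4, 2.0, 7.0]
opening: -0.001
gripper_force: 3.2
```

carry_out:
  rows:
    - {"dx":0,"dy":0,"dz":0.0005,"roll":0,"grip":-1}
    - {"dx":0,"dy":0,"dz":0.0012,"roll":0,"grip":-1}

```text
t: 7.02
position: [0.5599, -0.2217, 0.2971]
tool_rot: [0.001, 0.212, 0.977, 0.0]
ft_force: [-6.4, 3.8, 22.5]
opening: -0.001
gripper_force: 11.3
```

carry_out:
  rows:
    - {"dx":0,"dy":0,"dz":-0.02,"roll":0,"grip":-1}
    - {"dx":0,"dy":0,"dz":-0.065,"roll":0,"grip":-1}
    - {"dx":0,"dy":0,"dz":-0.11,"roll":0,"grip":-1}
    - {"dx":0.03,"dy":0.036,"dz":-0.12,"roll":0,"grip":-1}
    - {"dx":0.065,"dy":0.08,"dz":-0.12,"roll":0,"grip":-1}

```text
t: 7.65
position: [0.5332, -0.1218, 0.4176]
tool_rot: [0.002, 0.213, 0.977, 0.0]
ft_force: [0.6, 1.2, -0.9]
opening: 0.001
gripper_force: 0.0
```

carry_out:
  rows:
    - {"dx":0.03,"dy":0.036,"dz":0,"roll":0,"grip":-1}
    - {"dx":0.06,"dy":0.072,"dz":0,"roll":0,"grip":-1}
    - {"dx":0.06,"dy":0.072,"dz":0,"roll":0,"grip":-1}
    - {"dx":0.06,"dy":0.072,"dz":0,"roll":0,"grip":-1}

```text
t: 8.15
position: [0.5088, -0.0319, 0.4162]
tool_rot: [0.001, 0.212, 0.977, 0.0]
ft_force: [0.9, 0.3, 0.0]
opening: 0.001
gripper_force: 0.0
```

```bash
python3 - <<'E'
from h import *
s=sensors.sense();print(s["position"],s["ft_force"])
for n in("side","top"):
    im,d=cams.read_camera(n); W=world(n,d); cv2.imwrite(f"pics/{n}3.png",im[:,:,::-1])
    for r in cams.regions_of(n,"lid_a"):
        p=W[r["region"]&(d>0)]
        print(n,round(r["score"],2),np.median(p,0).round(3), np.percentile(p,[2,98],axis=0)[:,:2].round(3).tolist())
    m=(d>0)&(np.hypot(W[...,0]-.56,W[...,1]+.221)<.035)&(W[...,2]>.1)&(W[...,2]<.2)
    print(m.sum(),np.median(W[m],0).round(4))
E
```

```text
[ 0.50877854 -0.0318977   0.41622234] [0.89207916 0.26417337 0.04584665]
side 0.93 [0.545 0.    0.124] [[0.504, -0.043], [0.586, 0.041]]
side 0.73 [ 0.583 -0.207  0.123] [[0.556, -0.248], [0.604, -0.178]]
side 0.67 [0.431 0.29  0.124] [[0.391, 0.249], [0.473, 0.331]]
side 0.65 [ 0.427 -0.209  0.124] [[0.387, -0.254], [0.467, -0.17]]
117 [ 0.5796 -0.2138  0.1233]
top 0.97 [ 0.562 -0.222  0.124] [[0.521, -0.265], [0.604, -0.182]]
top 0.78 [0.432 0.288 0.124] [[0.393, 0.248], [0.475, 0.329]]
top 0.75 [ 0.582 -0.374  0.123] [[0.54, -0.417], [0.626, -0.332]]
top 0.7 [ 0.429 -0.214  0.123] [[0.386, -0.255], [0.469, -0.172]]
394 [ 0.5596 -0.2211  0.1237]
```

View pics/side3.png

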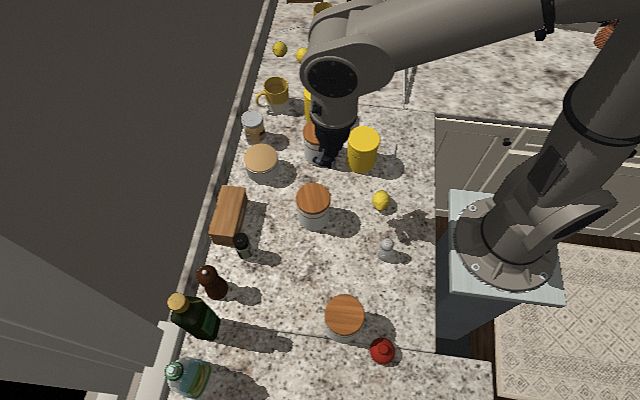

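All three wooden lids, at (345,313), (313,199) and (315,130), sit at 0.124 m. The jars are in place and the gripper is clear.

```bash
python3 -c "from h import *;print(workorder.finish_job())"
```

```text
the job is handed in; nothing more can be done
None
```

I pressed both raised lids fully home and handed the job in: all three wooden lids measure about 124 mm above the worktop, the jars haven't moved, and I kept off the lid that was already closed; no verdict came back.

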